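# Hold a tube down on the touch mixer

## Task

Mix the big conical tube, the tallest one in the wire rack: take it out with a light grip near its top, for its wall is thin, set it upright in the rubber cup of the touch mixer and press it gently straight down until the sprung head is fully home on its stop. Finish while still holding it there, upright and pressed home. Leave the containers in the rack and the other things on the bench where they are.

Things in the scene. Friction and masses are not known exactly. Their poses are not given: they have to be found in the camera images.
- tube: Closed 50 ml centrifuge tube, off-white, 115 mm long, upright in a rack cell, tallest there (cap top 121 mm, tip 6 mm above bench). Cone foot (8 mm tip, lowest 16 mm), 28.6 mm round body; 34 mm ribbed cap at 101 to 115 mm above the tip. Origin at the centre of the tip, z towards the cap. About 60 g. Thin wall: grip with 20 to 50 N per finger; above 70 N it is spoilt.
- rack: Wire rack, white, fixed to the bench: 2 rows (along its y) of 5 square cells, pitch 34.5 mm, about 75 x 179 mm, 66 mm high. Origin under its centre, z up, rows at x = -17 and +17 mm. Tubes stand loose in the cells with about 1 mm of play and lift straight out; neighbours in a row have an empty cell between them.
- mixer: Touch (vortex) mixer, fixed to the bench: ivory housing 150 x 124 mm, 109 mm high, sloping panel with knob and switch on its front (-x). Origin under its centre, z up. On top, 18 mm behind the centre (+x), sits the sprung head with a black rubber cup. It is meant to be pressed only by the tube in its cup.
- mixer_cup (a point): Centre of the floor of the mixer's rubber cup, on which the tube's tip stands; moves with the head. 132 mm above the bench with the head up. The cup is 19 mm deep, 48 mm across outside, 40 mm at the mouth and about 20 mm at the floor, its rim 151 mm above the bench with the head up.
- mixer_head (a joint): Travel of the sprung mixer head, m: 0 up, 0.006 fully down on its hard stop. It starts to sink at about 4 N and reaches the stop at about 10 N (1 N per mm); it springs up again when let go. A press of 12 to 20 N holds it home; more than 40 N overloads its bearing.
- universal_a: Bystander in the rack: 30 ml container with flat foot, 27 mm across, 88 mm tall with its 29 mm cap, top 94 mm above the bench. Origin at the centre of its foot.
- universal_b: Bystander in the rack, same as universal_a.
- universal_c: Bystander in the rack, same as universal_a.
- well_plate: Bystander: lidded 6-well plate 128 x 85 x 22 mm lying beyond the rack and mixer. Origin under its centre.
- culture_flask: Bystander: culture flask lying flat, about 130 x 75 x 30 mm with screw cap. Origin on its underside near the middle.
- media_bottle: Bystander: bottle 72 mm across, 140 mm tall, at the left side. Origin under its centre.
- haemostat: Bystander: steel locking forceps, 150 mm long, 8 mm high, lying ahead of the robot between rack and mixer. Origin near its middle.
- tally_counter: Bystander: round steel hand counter 46 mm across, 28 mm high, between rack and mixer. Origin under its centre.

How it is judged:
By the outcome, as a careful person would: the job done as asked, in the order asked, and still so for the second after the job is handed in, while the arm keeps its last pose, push and grip.
It also fails if it takes over 43 s, if anything falls off the work surface, if the arm or the gripper's body presses on something with over 40 N, if the wrist force passes 120 N, or if a joint passes its speed limit or range.

## Robot

A 6-joint arm with a two-finger parallel gripper is mounted at the origin on the work surface. World frame = base frame: x ahead of the robot, y to its left, z up, the work surface at z = 0. Lengths are in m, angles in rad, forces in N, time in s.
With the tool pointing down it reaches from about 0.3 to 0.875 m from the base axis. Payload 6.4 kg.
Tool frame: the origin (TCP) lies midway between the tips of the shut fingers; the grasp point (between the pads) lies 19 mm behind it; z points along the fingers, y is the line along which they close (so a half turn about z gives the same grasp; the last joint's range is limited). The gripper opens to 85 mm and grips with 20 to 120 N. Pads are 22 mm wide; open, the fingers measure 114 mm over their backs; the gripper's body (76 mm by 85 mm) begins 54 mm behind the grasp point. The pads swing forward as they close: fully open they stand 13 mm farther back than shut.
Start: joints at [-1.473, 0.181, 1.607, -0, 1.354, -0.206], TCP at [0.172, -0.549, 0.231] pointing down, gripper open.
Joint ranges: [-2.99, 2.99], [-0.89, 2.07], [0.3, 2.58], [-1.14, 4.28], [0, 2.63], [-3.12, 3.12]. Speed limits (rad/s): [2.57, 2.57, 3.01, 3.14, 3.14, 3.14].

## Interface

Orientations are given as a unit quaternion [w, x, y, z].
In Python, from bench import status, camera, ctrl gives the robot as it stands. The module is installed in compiled form; this text tells all that it offers.
- The arm moves only by the shell command python3 -m handwheel 'ROWS'. ROWS is JSON, a list that holds one entry, the list of rows, each a list of 7 numbers: the opening, from -1 (shut) to 1 (fully open), then the shift along the tool's x, y, z in cm, then the turn, a rotation vector about the tool's x, y, z in degrees. A call has 1 to 10 rows; each row is the pose to reach, as a shift and turn from the pose commanded when the call began, along the tool's axes at that moment; what a row does not reach only later rows make up. A row lasts 1/8 s, in which the tool goes at most 62.5 mm and 10.7 degrees, less where a joint would pass 70% of its speed; a pose out of reach is approached as far as the arm can. A call with a gripper value outside its range is refused whole. The fingers move at their own pace and stop on an object; the grip force is fixed at half the most. Time passes only in rows, so rows that repeat a pose let the fingers close. It gives the time, the measured TCP pose, the force, the opening and the grip force at its end, in the units of the state.
- status.get_obs(): the state, without advancing time (a new reading comes with each control period).
- camera(name): name is "scene" or "top"; returns a dict with "frame" (400x640x3 uint8, blue, green, red), "depth" (400x640 float32, m along the optical axis (not along the pixel's ray), 0 where there is no reading), "fx", "fy", "cx", "cy" (pixels), "extrinsics" (4x4, takes a point from camera to world coordinates). Camera axes: x right, y down, z forward; pixel columns grow to the right and rows downward; lengths in m; the calibration is good to about 2 mm. A picture is of the moment at which its call begins.
- ctrl.hand_in(): hands the job in; it is judged then, once.
The state is a dict: "time_s": time; "q": joint angles; "dq": joint speeds; "joint_efforts": joint torques, N m; "eef_pos": TCP position; "eef_rot": TCP orientation; "wrist_force": force on the tool from outside, world axes, zero at the start; "torque": the same for the moment, N m; "opening": opening from 0.0 (shut) to 1.0 (fully open); "grasp_force": force on a finger pad.
Only numpy, scipy, OpenCV 4.12 (cv2) and the standard library are available. Lean on these libraries where they do the work, as an engineer would, in place of code of your own. Each camera call takes 0.05 s, during which the arm holds its last target. There are 200 camera calls.

## Working session

There is one attempt and no reset: what is moved stays moved. The work goes in short steps, Python scripts to look and compute and a shell command to move; the robot and the scene stay as the last step left them, time stands still between calls to the robot, and variables do not carry over. Pictures are saved under pics/ and viewed, at most 10 in all, crops included, and the job is handed in when it is done.

```bash
mkdir -p pics
python3 - <<'E'
from bench import status,camera
import cv2,numpy as np
o=status.get_obs();print({k:np.round(v,3).tolist() for k,v in o.items()})
for n in("scene","top"):
    c=camera(n);cv2.imwrite(f"pics/{n}0.png",c["frame"]);np.savez(f"{n}0.npz",**c);print(n,c["fx"],c["cx"],c["cy"],c["extrinsics"].round(3).tolist())
E
```

```text
{'time_s': 0.0, 'q': [-1.473, 0.181, 1.608, 0.0, 1.354, -0.206], 'dq': [-0.0, -0.002, 0.002, 0.001, -0.001, -0.001], 'joint_efforts': [0.003, -44.487, -35.134, -0.0, 0.009, -0.0], 'eef_pos': [0.172, -0.548, 0.23], 'eef_rot': [-0.001, 0.988, 0.151, 0.0], 'wrist_force': [0.027, 1.152, -0.384], 'torque': [-0.007, 0.036, 0.025], 'grasp_force': 0.0, 'opening': 0.999}
scene 487.25436723434365 320.0422943069837 195.36241309105827 [[0.865, 0.309, -0.395, 1.105], [0.502, -0.52, 0.691, -0.829], [0.008, -0.796, -0.605, 0.929], [0.0, 0.0, 0.0, 1.0]]
top 490.80310402332873 315.2805207780668 204.63834754647627 [[0.019, -0.998, 0.06, 0.472], [-1.0, -0.021, -0.023, 0.12], [0.024, -0.06, -0.998, 1.512], [0.0, 0.0, 0.0, 1.0]]
```

View pics/top0.png

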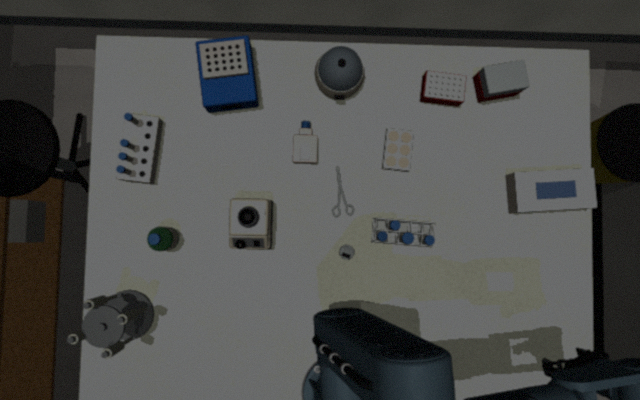

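View pics/scene0.png

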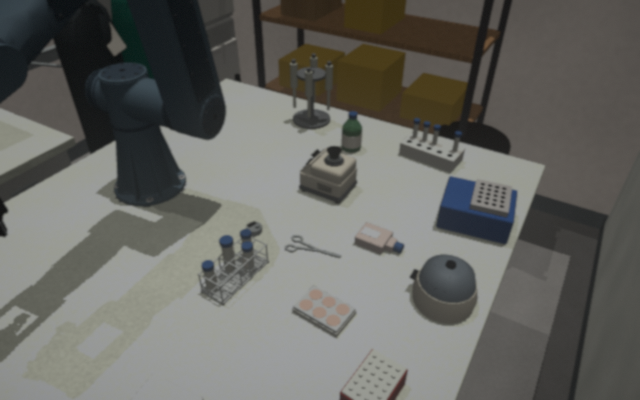

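The top view shows the mixer at about (250,222) with its cup at (248,216). The rack is at (403,233), with caps near (381,236), (394,225), (407,239) and (428,240). Next I'll measure heights and look at an enlarged crop.

```bash
cat > h.py <<'E'
import numpy as np,cv2
def cloud(c):
    d=c["depth"];v,u=np.mgrid[:d.shape[0],:d.shape[1]]
    P=np.stack([(u-c["cx"])/c["fx"]*d,(v-c["cy"])/c["fy"]*d,d],-1)
    E=c["extrinsics"];return P@E[:3,:3].T+E[:3,3]
def proj(c,p):
    E=np.linalg.inv(c["extrinsics"]);q=E[:3,:3]@p+E[:3,3]
    return c["fx"]*q[0]/q[2]+c["cx"],c["fy"]*q[1]/q[2]+c["cy"]
E
python3 - <<'E'
from h import *
for n in("top","scene"):
    c=dict(np.load(n+"0.npz"));W=cloud(c);ok=c["depth"]>0
    f=c["frame"].astype(int);blue=(f[...,0]-f[...,2]>35)
    x,y,z=W[...,0],W[...,1],W[...,2]
    m=(ok&blue&(z>.06)&(z<.15)&(x>.3)&(x<.6)&(y<.05)&(y>-.3)).astype(np.uint8)
    k,l,s,ce=cv2.connectedComponentsWithStats(m)
    for i in range(1,k):
        if s[i,4]>8: print(n,ce[i].round(1),s[i,4],W[l==i].mean(0).round(4),np.percentile(z[l==i],[50,90]).round(4))
    m=ok&(z>.143)&(z<.165)&(x>.3)&(x<.6)&(y<.4)&(y>.15)
    print(n,"cup",m.sum(),W[m].mean(0),W[m].min(0),W[m].max(0))
    if n=="top":
        for r in range(208,226,2): print(z[r,236:262:2].round(3))
c=dict(np.load("top0.npz"))
a=cv2.resize(c["frame"][205:260,355:445],None,fx=6,fy=6,interpolation=cv2.INTER_CUBIC)
b=cv2.resize(c["frame"][192:252,225:275],(275,330),interpolation=cv2.INTER_CUBIC)
s=dict(np.load("scene0.npz"));e=cv2.resize(s["frame"][220:305,190:275],(270,270),interpolation=cv2.INTER_CUBIC)
o=np.zeros((600,800,3),np.uint8);o[:330,:540]=a;o[:330,525:800]=b;o[330:,:270]=e
cv2.imwrite("pics/crop1.png",cv2.convertScaleAbs(o,alpha=1.5))
E
```

```text
top [394.8 224.9] 61 [ 0.5037 -0.1449  0.0941] [0.0948 0.0978]
top [382.  235.9] 52 [ 0.4711 -0.1079  0.0944] [0.0943 0.0987]
top [407.6 237.6] 88 [ 0.4676 -0.1765  0.1224] [0.1225 0.1256]
top [429.2 239.7] 60 [ 0.4627 -0.2452  0.0954] [0.0948 0.0993]
top cup 130 [0.5186071  0.27785981 0.14993917] [0.49652339 0.25408851 0.14322634] [0.54093834 0.29883513 0.15722484]
[0.112 0.11  0.111 0.118 0.156 0.157 0.153 0.118 0.119 0.115 0.109 0.112
 0.116]
[0.116 0.11  0.122 0.152 0.152 0.144 0.153 0.152 0.152 0.116 0.117 0.11
 0.106]
[0.116 0.109 0.151 0.15  0.142 0.138 0.142 0.142 0.144 0.153 0.11  0.12
 0.109]
[0.112 0.118 0.147 0.145 0.133 0.129 0.131 0.125 0.14  0.15  0.122 0.112
 0.113]
[0.107 1.512 0.153 0.14  0.131 0.131 0.132 0.132 0.139 0.153 0.127 0.119
 0.112]
[0.11  0.119 0.148 0.143 0.131 0.129 0.131 0.13  0.139 0.149 0.129 0.116
 0.11 ]
[0.115 0.115 0.156 0.147 0.14  0.132 0.131 0.137 0.148 0.152 0.118 0.11
 0.111]
[0.12  0.107 0.119 0.156 0.15  0.142 0.149 0.142 0.152 0.13  0.116 0.108
 0.111]
[0.11  0.112 0.113 0.117 0.152 0.155 0.152 0.127 0.108 0.118 0.112 0.112
 0.11 ]
scene [245.7 232.3] 15 [ 0.4747 -0.109   0.094 ] [0.0938 0.0961]
scene [225.8 239.6] 66 [ 0.4691 -0.1781  0.1205] [0.1203 0.1223]
scene [246.6 245.1] 40 [ 0.5055 -0.1462  0.0939] [0.094  0.0956]
scene [207.1 264.2] 49 [ 0.4647 -0.2473  0.0939] [0.094 0.096]
scene cup 94 [0.51910242 0.27900175 0.14813574] [0.49454906 0.25140694 0.1430383 ] [0.54303589 0.30236751 0.15518033]
```

View pics/crop1.png

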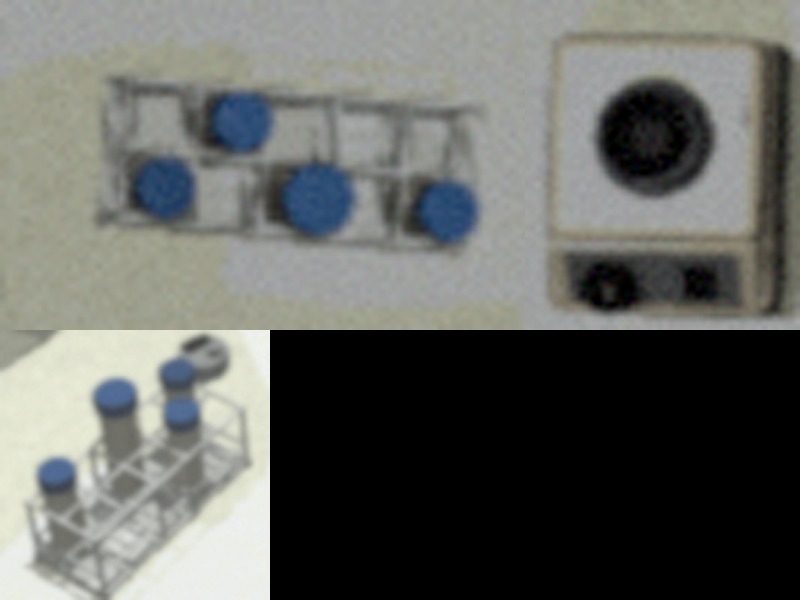

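The top view crop and the depth agree. The tall tube is the widest cap at (407,238), at about (0.469,-0.177) with its top at 0.121. The cup is centred at about (0.519,0.278) with its floor at 0.131. The only diagonal neighbour is on the +x,+y side, so I'll close the fingers along (+x,-y), on the cap.

```bash
cat > go.py <<'E'
import sys,numpy as np
from bench import status
from scipy.spatial.transform import Rotation as R
# go.py x y z yaw(deg of tool y): shift cm and turn deg in tool axes
x,y,z,a=map(float,sys.argv[1:5]);o=status.get_obs()
w=o["eef_rot"];r=R.from_quat([*w[1:],w[0]])
a=np.radians(a);Y=np.array([np.cos(a),np.sin(a),0]);Z=np.array([0,0,-1.]);T=R.from_matrix(np.c_[np.cross(Y,Z),Y,Z])
print("shift",(r.inv().apply(np.array([x,y,z])-o["eef_pos"])*100).round(2),"turn",np.degrees((r.inv()*T).as_rotvec()).round(2))
print({k:np.round(o[k],4).tolist() for k in("time_s","eef_pos","wrist_force","grasp_force","opening","q")})
E
python3 go.py .469 -.177 .20 -20
```

```text
shift [ 39.44 -26.53   3.1 ] turn [ -0.08  -0.06 -52.59]
{'time_s': 0.1, 'eef_pos': [0.172, -0.5482, 0.2305], 'wrist_force': [0.7777, 0.0803, 0.4578], 'grasp_force': 0.0, 'opening': 0.9965, 'q': [-1.4733, 0.1815, 1.6079, 0.0, 1.3538, -0.2063]}
```

```bash
python3 -m handwheel '[[[1,39.4,-26.5,0,0,0,-52.6],[1,39.4,-26.5,0,0,0,-52.6],[1,39.4,-26.5,0,0,0,-52.6],[1,39.4,-26.5,0,0,0,-52.6],[1,39.4,-26.5,0,0,0,-52.6],[1,39.4,-26.5,0,0,0,-52.6],[1,39.4,-26.5,0,0,0,-52.6],[1,39.4,-26.5,3,0,0,-52.6],[1,39.4,-26.5,3,0,0,-52.6],[1,39.4,-26.5,3,0,0,-52.6]]]'; python3 go.py .469 -.177 .15 -20
python3 - <<'E'
from bench import camera
import cv2
from h import *
c=camera("scene");s=camera("top")
a=cv2.resize(c["frame"][190:310,160:300],(700,600),interpolation=cv2.INTER_CUBIC)
cv2.imwrite("pics/above.png",cv2.convertScaleAbs(a,alpha=1.5))
E
```

```text
time_s: 1.35
eef_pos: [0.4685, -0.1781, 0.2013]
eef_rot: [-0.0, 0.819, 0.574, -0.0]
wrist_force: [0.4, -0.2, 0.3]
opening: 1.0
grasp_force: 0.0
shift [0.13 0.01 5.13] turn [-0.03  0.02  0.04]
{'time_s': 1.35, 'eef_pos': [0.4685, -0.1781, 0.2013], 'wrist_force': [0.3695, -0.2127, 0.308], 'grasp_force': 0.0, 'opening': 0.9997, 'q': [-0.6003, 0.0451, 1.8199, -0.0004, 1.2771, -0.2518]}
```

View pics/above.png

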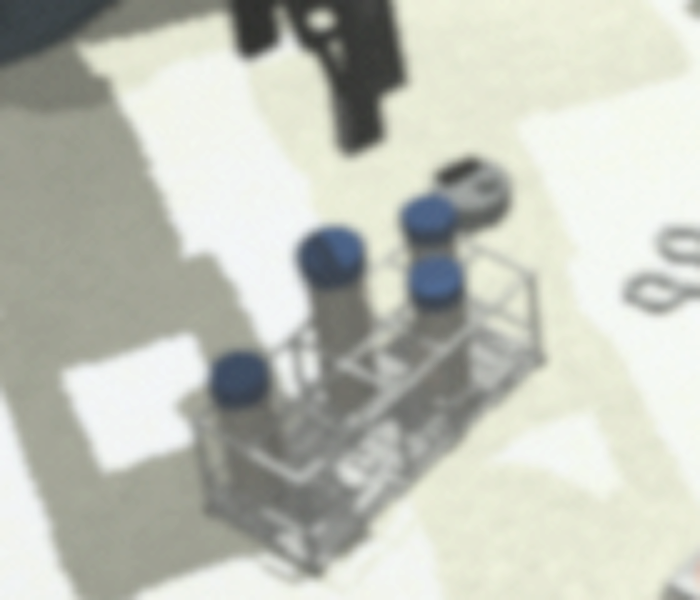

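The gripper stands squarely over the tall tube (cap at 330,255 in the crop), with the fingers clear of the neighbours. I'll go down to the cap.

```bash
python3 -m handwheel '[[[1,0.1,0,4,0,0,0],[1,0.1,0,7,0,0,0],[1,0.1,0,9,0,0,0],[1,0.1,0,10.5,0,0,0],[0.3,0.1,0,11,0,0,0],[0.0,0.1,0,11,0,0,0],[0.0,0.1,0,11,0,0,0],[-0.1,0.1,0,11,0,0,0],[-0.1,0.1,0,11,0,0,0]]]'; python3 go.py .469 -.177 .09 -20
python3 - <<'E'
from bench import camera
import cv2
from h import *
c=camera("scene")
a=cv2.resize(c["frame"][190:310,160:300],(700,600),interpolation=cv2.INTER_CUBIC)
cv2.imwrite("pics/down.png",cv2.convertScaleAbs(a,alpha=1.5))
E
```

```text
time_s: 2.58
eef_pos: [0.4693, -0.1771, 0.0917]
eef_rot: [0.0, 0.819, 0.574, 0.0]
wrist_force: [0.3, -0.1, -0.4]
opening: 0.448
grasp_force: 0.0
shift [-0.   -0.03  0.17] turn [0.04 0.01 0.02]
{'time_s': 2.575, 'eef_pos': [0.4693, -0.1771, 0.0917], 'wrist_force': [0.3453, -0.0679, -0.4051], 'grasp_force': 0.0, 'opening': 0.4482, 'q': [-0.5979, 0.1966, 1.901, 0.0, 1.0433, -0.2491]}
```

View pics/down.png

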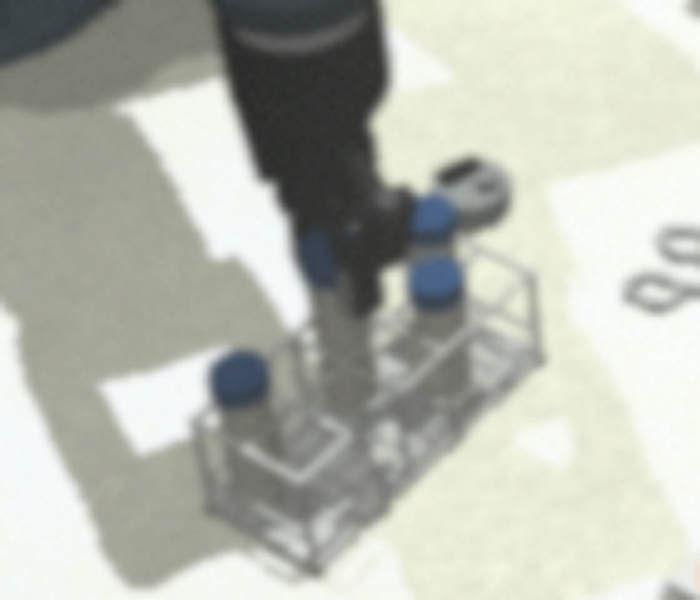

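The fingers straddle the cap (about 320–360, 250) with the tip just below it, and no neighbour is touched. I'll close gently.

```bash
python3 -m handwheel '[[[-0.18,0,0,0.1,0,0,0],[-0.21,0,0,0.1,0,0,0],[-0.21,0,0,0.1,0,0,0]]]'; python3 -m handwheel '[[[-0.24,0,0,0,0,0,0],[-0.24,0,0,0,0,0,0]]]'
```

```text
time_s: 3.0
eef_pos: [0.4691, -0.177, 0.0903]
eef_rot: [-0.0, 0.819, 0.574, -0.0]
wrist_force: [0.3, -0.2, 0.4]
opening: 0.395
grasp_force: 3.5
time_s: 3.25
eef_pos: [0.4691, -0.177, 0.0904]
eef_rot: [0.0, 0.819, 0.574, 0.0]
wrist_force: [-0.6, -0.9, 1.3]
opening: 0.387
grasp_force: 27.6
```

```bash
python3 -m handwheel '[[[-0.25,0,0,0,0,0,0],[-0.25,0,0,0,0,0,0],[-0.25,0,0,0,0,0,0]]]'; python3 -m handwheel '[[[-0.25,0,0,-1,0,0,0],[-0.25,0,0,-2,0,0,0],[-0.25,0,0,-2,0,0,0]]]'
```

```text
time_s: 3.62
eef_pos: [0.4691, -0.1771, 0.0904]
eef_rot: [0.0, 0.819, 0.574, 0.0]
wrist_force: [-0.7, 0.2, 3.2]
opening: 0.382
grasp_force: 36.7
time_s: 4.0
eef_pos: [0.4698, -0.1775, 0.1115]
eef_rot: [0.001, 0.819, 0.574, 0.0]
wrist_force: [0.3, -0.4, -0.7]
opening: 0.384
grasp_force: 36.6
```

```bash
python3 -m handwheel '[[[-0.25,0,0,-2,0,0,0],[-0.25,0,0,-4,0,0,0],[-0.25,0,0,-6.5,0,0,0],[-0.25,0,0,-9,0,0,0],[-0.25,0,0,-11.5,0,0,0],[-0.25,0,0,-14,0,0,0],[-0.25,0,0,-16,0,0,0],[-0.25,0,0,-17,0,0,0],[-0.25,0,0,-17,0,0,0]]]'; python3 go.py .519 .2785 .28 -20
python3 - <<'E'
from bench import camera
import cv2
from h import *
c=camera("scene");np.savez("lift.npz",**c)
a=cv2.resize(c["frame"][150:300,150:325],(700,600),interpolation=cv2.INTER_CUBIC)
cv2.imwrite("pics/lift.png",cv2.convertScaleAbs(a,alpha=1.5))
E
```

```text
time_s: 5.12
eef_pos: [0.4692, -0.1771, 0.2806]
eef_rot: [0.0, 0.819, 0.574, 0.0]
wrist_force: [-1.4, 0.4, -0.6]
opening: 0.381
grasp_force: 36.6
shift [ 4.452e+01 -1.090e+01  4.000e-02] turn [0.05 0.01 0.  ]
{'time_s': 5.125, 'eef_pos': [0.4692, -0.1771, 0.2806], 'wrist_force': [-1.3656, 0.4343, -0.6373], 'grasp_force': 36.6471, 'opening': 0.3811, 'q': [-0.5981, -0.0268, 1.7285, 0.0, 1.4389, -0.2491]}
```

View pics/lift.png

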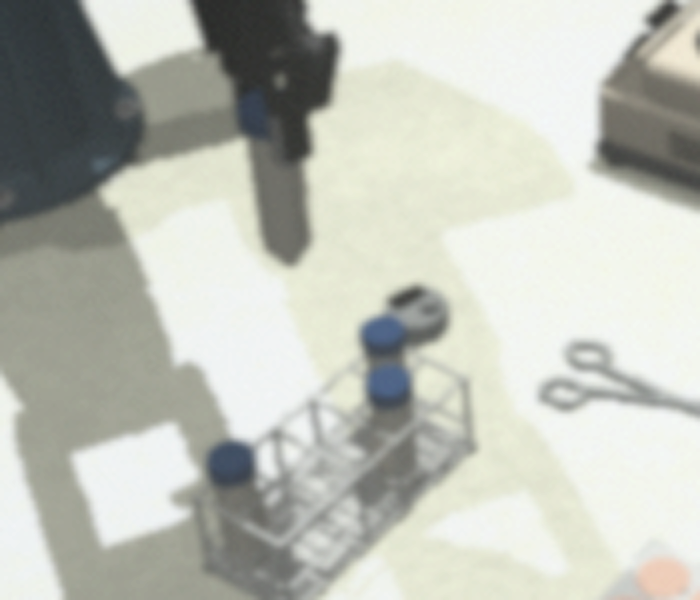

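The tube is out of the rack, held upright by the cap (tip at about 290,262 in the crop), and the others are undisturbed. I'll carry it over to the mixer.

```bash
python3 -m handwheel '[[[-0.25,2,-0.5,0,0,0,0],[-0.25,5,-1.2,0,0,0,0],[-0.25,9,-2.2,0,0,0,0],[-0.25,13,-3.2,0,0,0,0],[-0.25,17,-4.2,0,0,0,0],[-0.25,21,-5.2,0,0,0,0],[-0.25,25,-6.1,0,0,0,0],[-0.25,29,-7.1,0,0,0,0],[-0.25,33,-8.1,0,0,0,0],[-0.25,37,-9.1,0,0,0,0]]]'; python3 go.py .519 .2785 .28 -20;  python3 -m handwheel '[[[-0.25,3,-0.7,0,0,0,0],[-0.25,5.5,-1.3,0,0,0,0],[-0.25,7,-1.7,0,0,0,0],[-0.25,7.5,-1.8,0,0,0,0],[-0.25,7.5,-1.8,0,0,0,0],[-0.25,7.5,-1.8,0,0,0,0]]]'
python3 go.py .519 .2785 .235 -20
python3 - <<'E'
from bench import camera
import cv2
from h import *
c=camera("scene");np.savez("mix.npz",**c)
W=cloud(c);z=W[...,2]
for lo,hi in((.195,.205),(.21,.22),(.225,.235),(.24,.25),(.25,.26)):
    m=(c["depth"]>0)&(z>lo)&(z<hi)&(np.hypot(W[...,0]-.519,W[...,1]-.28)<.025);print(lo,m.sum(),W[m].mean(0).round(4))
a=cv2.resize(c["frame"][60:210,270:430],(640,600),interpolation=cv2.INTER_CUBIC)
cv2.imwrite("pics/mix.png",cv2.convertScaleAbs(a,alpha=1.6))
E
```

```text
time_s: 6.42
eef_pos: [0.5095, 0.2031, 0.2788]
eef_rot: [-0.0, 0.819, 0.574, -0.001]
wrist_force: [0.8, -1.0, -0.4]
opening: 0.384
grasp_force: 36.6
shift [ 7.42 -1.68 -0.12] turn [-0.1   0.06  0.01]
{'time_s': 6.425, 'eef_pos': [0.5095, 0.2031, 0.2788], 'wrist_force': [0.7523, -0.9953, -0.3535], 'grasp_force': 36.6495, 'opening': 0.3837, 'q': [0.1628, 0.0857, 1.6167, -0.0001, 1.4413, 0.5118]}
time_s: 7.18
eef_pos: [0.5189, 0.2776, 0.2803]
eef_rot: [0.0, 0.819, 0.573, -0.0]
wrist_force: [-0.5, -0.3, -0.4]
opening: 0.382
grasp_force: 36.6
shift [ 0.09 -0.02  4.53] turn [ 0.    0.02 -0.05]
{'time_s': 7.175, 'eef_pos': [0.5189, 0.2776, 0.2803], 'wrist_force': [-0.5473, -0.3378, -0.4446], 'grasp_force': 36.6491, 'opening': 0.3818, 'q': [0.2899, 0.1741, 1.5154, -0.0002, 1.4523, 0.6398]}
0.195 7 [0.5236 0.2722 0.2014]
0.21 27 [0.5235 0.2691 0.2155]
0.225 30 [0.5238 0.2686 0.23  ]
0.24 31 [0.525  0.2698 0.2449]
0.25 33 [0.5236 0.2691 0.2543]
```

View pics/mix.png

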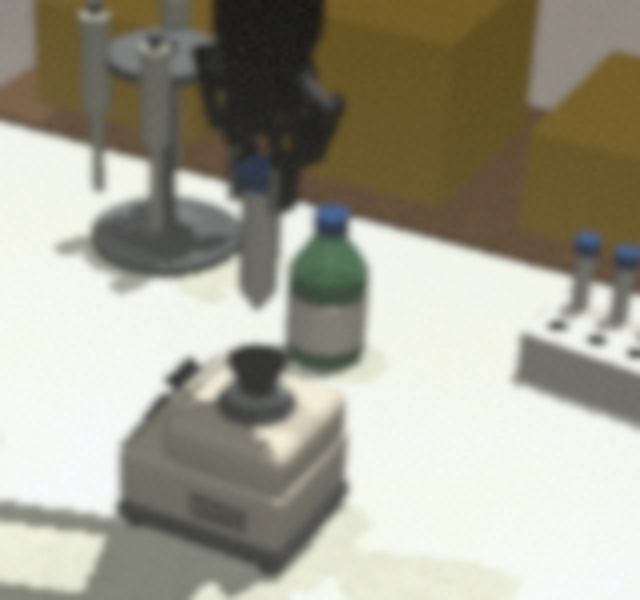

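The tube hangs upright over the cup (tip 260,305; cup mouth 258,352 in the crop). The depth slices also put its axis vertical at (0.519,0.279). I'll lower it.

```bash
python3 -m handwheel '[[[-0.25,0.1,0,1.5,0,0,0],[-0.25,0.1,0,3,0,0,0],[-0.25,0.1,0,4.5,0,0,0],[-0.25,0.1,0,5.5,0,0,0],[-0.25,0.1,0,6,0,0,0],[-0.25,0.1,0,6.1,0,0,0]]]'; python3 -m handwheel '[[[-0.25,0,0,0.2,0,0,0],[-0.25,0,0,0.4,0,0,0],[-0.25,0,0,0.4,0,0,0]]]'; python3 -m handwheel '[[[-0.25,0,0,0.1,0,0,0],[-0.25,0,0,0.2,0,0,0],[-0.25,0,0,0.2,0,0,0]]]'
```

```text
time_s: 7.98
eef_pos: [0.5191, 0.2794, 0.2191]
eef_rot: [-0.0, 0.819, 0.574, -0.0]
wrist_force: [0.6, 0.3, -0.7]
opening: 0.385
grasp_force: 36.6
time_s: 8.35
eef_pos: [0.5191, 0.2794, 0.2153]
eef_rot: [0.0, 0.819, 0.574, 0.0]
wrist_force: [0.7, -0.3, -0.8]
opening: 0.384
grasp_force: 36.6
time_s: 8.72
eef_pos: [0.5192, 0.2794, 0.2135]
eef_rot: [-0.0, 0.819, 0.574, 0.0]
wrist_force: [-0.4, 0.2, 1.3]
opening: 0.381
grasp_force: 36.8
```

```bash
for i in 1; do python3 -m handwheel '[[[-0.25,0,0,0.1,0,0,0],[-0.25,0,0,0.2,0,0,0],[-0.25,0,0,0.2,0,0,0]]]'; python3 -m handwheel '[[[-0.25,0,0,0.1,0,0,0],[-0.25,0,0,0.2,0,0,0],[-0.25,0,0,0.2,0,0,0]]]'; done
```

```text
time_s: 9.1
eef_pos: [0.5194, 0.2795, 0.2118]
eef_rot: [0.0, 0.819, 0.574, 0.0]
wrist_force: [-1.4, 0.7, 5.4]
opening: 0.385
grasp_force: 37.1
time_s: 9.48
eef_pos: [0.5195, 0.2796, 0.21]
eef_rot: [0.0, 0.819, 0.574, 0.001]
wrist_force: [-1.6, 0.5, 6.5]
opening: 0.386
grasp_force: 37.2
```

```bash
python3 -m handwheel '[[[-0.25,0,0,0.1,0,0,0],[-0.25,0,0,0.2,0,0,0],[-0.25,0,0,0.2,0,0,0]]]'; python3 -m handwheel '[[[-0.25,0,0,0.1,0,0,0],[-0.25,0,0,0.1,0,0,0]]]'; python3 -m handwheel '[[[-0.25,0,0,0.1,0,0,0],[-0.25,0,0,0.1,0,0,0]]]'
```

```text
time_s: 9.85
eef_pos: [0.5196, 0.2797, 0.2084]
eef_rot: [0.0, 0.819, 0.574, 0.001]
wrist_force: [-1.4, 1.0, 7.8]
opening: 0.383
grasp_force: 37.3
time_s: 10.1
eef_pos: [0.5197, 0.2798, 0.2076]
eef_rot: [0.0, 0.819, 0.574, 0.001]
wrist_force: [-1.4, 0.8, 8.2]
opening: 0.387
grasp_force: 37.3
time_s: 10.35
eef_pos: [0.5199, 0.2799, 0.2072]
eef_rot: [0.0, 0.819, 0.574, 0.001]
wrist_force: [-2.3, 0.8, 11.0]
opening: 0.383
grasp_force: 37.6
```

```bash
python3 -m handwheel '[[[-0.25,0,0,0.05,0,0,0],[-0.25,0,0,0.1,0,0,0],[-0.25,0,0,0.1,0,0,0]]]'; python3 -m handwheel '[[[-0.25,0,0,0.03,0,0,0],[-0.25,0,0,0.03,0,0,0],[-0.25,0,0,0.03,0,0,0]]]'
```

```text
time_s: 10.72
eef_pos: [0.5202, 0.2803, 0.2072]
eef_rot: [0.0, 0.819, 0.574, 0.002]
wrist_force: [-2.8, 0.4, 15.0]
opening: 0.383
grasp_force: 37.8
time_s: 11.1
eef_pos: [0.5203, 0.2803, 0.2071]
eef_rot: [0.0, 0.819, 0.574, 0.002]
wrist_force: [-3.4, 0.9, 16.4]
opening: 0.386
grasp_force: 37.9
```

The motion has stopped against a hard stop at about 16 N. I'll take a look to check that the tube is upright.

```bash
python3 -m handwheel '[[[-0.25,0,0,0,0,0,0],[-0.25,0,0,0,0,0,0],[-0.25,0,0,0,0,0,0],[-0.25,0,0,0,0,0,0]]]'
python3 - <<'E'
from bench import camera
import cv2
from h import *
c=camera("scene");W=cloud(c);z=W[...,2]
for lo in np.arange(.15,.2,.01):
    m=(c["depth"]>0)&(z>lo)&(z<lo+.01)&(np.hypot(W[...,0]-.519,W[...,1]-.28)<.025);print(lo.round(2),m.sum(),np.median(W[m],0).round(4))
m=(c["depth"]>0)&(z>.13)&(z<.165)&(np.hypot(W[...,0]-.519,W[...,1]-.28)<.027)&(c["frame"].max(2)<60);print("rim",np.percentile(z[m],[50,80,95]) if m.any() else 0)
a=cv2.resize(c["frame"][60:210,270:430],(640,600),interpolation=cv2.INTER_CUBIC)
cv2.imwrite("pics/home.png",cv2.convertScaleAbs(a,alpha=1.6))
E
```

```text
time_s: 11.6
eef_pos: [0.5203, 0.2803, 0.2071]
eef_rot: [0.0, 0.819, 0.574, 0.002]
wrist_force: [-3.9, 1.5, 16.4]
opening: 0.382
grasp_force: 37.9
0.15 31 [0.5253 0.2696 0.1546]
0.16 24 [0.5287 0.2686 0.1658]
0.17 33 [0.5258 0.2692 0.1747]
0.18 27 [0.526  0.2696 0.1842]
0.19 33 [0.5298 0.2692 0.1945]
0.2 22 [0.5235 0.2671 0.2068]
rim [0.14112257 0.1456648  0.15045906]
```

View pics/home.png

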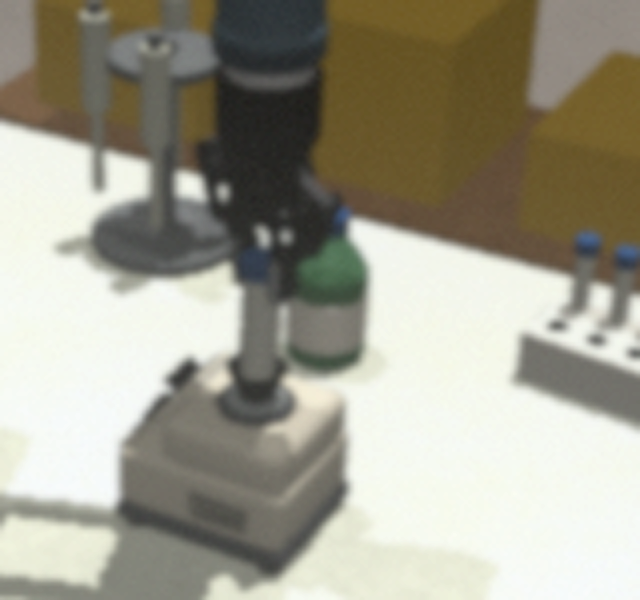

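The tube stands upright in the cup (about 258, 260–370 in the crop). The cup rim is down at about 145 mm, so the head is home. The press is steady at 16 N and the grip at 38 N, so I'm handing in.

```bash
python3 -c "
from bench import ctrl
print(ctrl.hand_in())"
```

```text
the job is handed in; nothing more can be done
None
```

I handed the job in at about 11.7 s with the tall tube upright in the mixer cup, held by its cap at about 38 N per finger and pressed onto the head's stop at about 16 N; I saw nothing else moved.

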